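Sweep the tube cut-off board clear and set its length stop

TASK

Get the mailing-tube cut-off board ready for the next cut: with the counter brush, not with your fingers, sweep the three cardboard tube ends and the white plug along the fence and off the open end of the bed into the grey offcut tray. Then slide the length stop along the fence until its white pointer line is level with the red marker and turn its red knob clockwise a quarter turn to clamp it there. Leave the brush standing bristles-down on the counter, off the board, and do not disturb the parcel, the tape dispenser or the date stamp.

Things in the scene. Friction and masses are not known exactly. Their poses are not given: they have to be found in the camera images.
- cutter: Tube cut-off board, fixed. Origin on the counter; x across the bed to the fence (away from the robot), y along the bed from tray to stop, z up. Plywood bed, x -85 to +85 mm, y -190 to +230 mm, top 70 mm high. Aluminium fence along the far edge, face at x +65, top 120 mm high; front lip 10 mm above the bed, inner face at x -77: 142 mm clear between. Ends open. Dark line on the bed: saw kerf.
- bed_top (a point): Point on the top of the bed, midway between lip and fence and midway along its length; axes as the board's.
- bed_end (a point): Point on the top of the bed at its open (-y) end, where the offcuts must go over the edge, midway between lip and fence; axes as the board's.
- tray_in (a point): Centre of the inner floor of the grey offcut tray, 4 mm above the counter; axes as the board's. The tray is fixed, 240 mm (x) by 170 mm (y) outside, walls 4 mm thick and 45 mm high; it reaches 20 mm under the end of the bed.
- marker: Red marker clip with a white centre line, 10 mm wide along the fence, on the back of the fence, its tab 100 mm above the counter and standing out 28 mm behind the fence. Fixed. Its y is along the fence, as the board's; its origin is on its centre line.
- stop (a joint): Travel of the length stop along the fence, m: 0 at board y +205 mm, growing towards the tray, at most 0.225. Slides with about 2 N while loose; may be slid by its knob. Dark carriage 44 x 44 mm on the fence, top 139 mm high, with an 8 mm steel plate in front of the fence over the far half of the bed (board x -4 to +65 mm), 6 mm clear of the bed.
- stop_pointer (a point): White pointer line on the rear face of the stop's carriage, at the middle of the carriage along the fence; the same line runs across its top. Level with the marker when this point and the marker have the same board y.
- clamp (a joint): Red clamp knob on top of the stop, rad: 0 = loose, bar across the fence (along the board's x); grows turning clockwise seen from above, to its hard end at 1.62 = clamped, bar along the fence. Bites from about 0.9; a shoe under it then holds the stop by friction. Takes about 0.25 N m and stays where it is left.
- clamp_grip (a point): Middle of the knob's grip bar, on the knob's axis, about 161 mm above the counter. The bar is 50 mm long, 13 mm thick and 24 mm high (its top 11 mm above this point); the axes turn with the knob, x along the bar.
- brush: Counter brush on its bristles, handle to its -x. Origin under the middle of the bristles, at their tips, z up. Black stiff bristles 116 x 34 mm, 45 mm long; wooden head 122 x 42 mm, from 44 to 64 mm high; wooden handle 26 mm wide, 20 mm thick, centred 54 mm high, from the head (x -61 mm) to x -187 mm, red at its end. About 0.16 kg.
- brush_grip (a point): Place to grip the brush, on the handle next to the head: 75 mm from the brush's origin towards the handle's end and 54 mm above the tips of the bristles; axes as the brush's. Grip across the handle (26 mm).
- offcut1: Cardboard tube end, an open ring standing on the bed, 50 mm across, 30 mm high. Origin at the centre of its underside. About 20 g.
- offcut2: Greyer brown cardboard tube end, 50 mm across, 22 mm high. Origin at the centre of its underside. About 20 g.
- offcut3: Cardboard tube end, 42 mm across, 28 mm high. Origin at the centre of its underside. About 20 g.
- plug: Spoilt white plastic end plug, 48 mm across its flange, 20 mm high. Origin at the centre of its underside. About 20 g.
- parcel: Small cardboard parcel 150 x 110 x 60 mm on the counter; origin under its centre. Leave alone.
- tape_dispenser: Heavy blue tape dispenser, 150 x 64 mm, 96 mm high; origin under its centre. Leave alone.
- date_stamp: Date stamp, black base 56 x 34 mm with a dark wooden handle, 72 mm high; origin under its centre. Leave alone.
Mind the look-alikes: they are no part of the job. Leave any blue look-alike of the offcut3 alone.

How it is judged:
On the way, in this order (a step that is already met when the one before it is completed fails the run):
1. the brush is held in the gripper over the bed (x of brush in the frame of bed_top between -0.1 and 0.1 m and y of brush in the frame of bed_top between -0.25 and 0.25 m and z of brush in the frame of bed_top above -0.006 m and contact force between the fingers and brush above 1 N), for 0.1 s.
2. all four pieces of scrap lie in the offcut tray (x of offcut1 in the frame of tray_in between -0.118 and 0.118 m and y of offcut1 in the frame of tray_in between -0.083 and 0.083 m and z of each of offcut1, offcut2, offcut3, plug in the frame of tray_in below 0.05 m and x of offcut2 in the frame of tray_in between -0.118 and 0.118 m and y of offcut2 in the frame of tray_in between -0.083 and 0.083 m and x of offcut3 in the frame of tray_in between -0.118 and 0.118 m and y of offcut3 in the frame of tray_in between -0.083 and 0.083 m and x of plug in the frame of tray_in between -0.118 and 0.118 m and y of plug in the frame of tray_in between -0.083 and 0.083 m), for 0.2 s.
3. the stop is level with the marker and clamped (y of stop_pointer in the frame of marker between -0.005 and 0.005 m and value of joint clamp above 1.3 rad), for 0.2 s.
At the end, for the whole second after the job is handed in: All four pieces of scrap lie at rest inside the offcut tray, the stop's pointer is within 5 mm of the marker along the fence with its knob turned past 1.3 rad, and the brush stands bristles-down at rest on the counter, not on the board (all of step 2 and all of step 3 and height (world z) of brush between -0.01 and 0.01 m and angle between brush's own z axis and vertical below 0.2 rad and linear speed of brush below 0.02 m/s and linear speed of each of offcut1, offcut2, offcut3, plug below 0.03 m/s); the robot touches nothing.
It fails at once if a piece of scrap is pushed or picked with the fingers or the arm (over 1 N) (contact force between any of the fingers, the arm and offcut1 above 1 N or contact force between any of the fingers, the arm and offcut2 above 1 N or contact force between any of the fingers, the arm and offcut3 above 1 N or contact force between any of the fingers, the arm and plug above 1 N).
It fails at once if the parcel, tape dispenser or date stamp is moved more than 20 mm or tipped (distance of any of parcel, tape_dispenser, date_stamp from where it was at the start of the episode above 0.02 m or angle between any of parcel, tape_dispenser, date_stamp's own z axis and vertical above 0.3 rad).
It also fails if it takes over 72 s, if anything falls off the work surface, if the arm or the gripper's body presses on something with over 40 N, if the wrist force passes 120 N, or if a joint passes its speed limit or range.

ROBOT

A 7-joint arm with a two-finger parallel gripper is mounted at the origin on the work surface. World frame = base frame: x ahead of the robot, y to its left, z up, the work surface at z = 0. Lengths are in m, angles in rad, forces in N, time in s.
With the tool pointing down it reaches from about 0.35 to 0.9 m from the base axis. Payload 19.9 kg.
Tool frame: the origin (TCP) lies between the finger pads; the fingertips stand 25 mm ahead of it and the grasp point (between the pads) lies 6 mm ahead of it; y points along the fingers, x is the direction in which the jaws open and shut, and the axes are right-handed (so a half turn about y gives the same grasp; the last joint's range is limited). The gripper opens to 94 mm and grips with 3 to 60 N. Pads are 16 mm wide; open, the fingers measure 119 mm over their backs; the gripper's body (75 mm by 177 mm) begins 78 mm behind the grasp point.
Start: joints at [1.232, 0.417, -0.01, 1.614, 0.005, 1.111, -0.053], TCP at [0.183, -0.597, 0.23] pointing down, gripper open.
Joint ranges: [-2.81, 2.81], [-0.39, 2.02], [-1.27, 1.25], [0.06, 2.57], [-1.19, 4.33], [0.19, 2], [-2.82, 2.82]. Speed limits (rad/s): [1.89, 1.89, 2.39, 2.39, 3.01, 3.01, 3.01].

INTERFACE

Orientations are given as [roll, pitch, yaw] about the fixed x, y, z axes, in that order (R = Rz(yaw) Ry(pitch) Rx(roll)).
In Python, from rig import arm gives the robot as it stands. The module is installed in compiled form; this text tells all that it offers.
- The arm moves only by the shell command python3 -m pendant 'ROWS'. ROWS is JSON, a list of rows, each a list of 3 entries, a list of its own where there are three numbers: the shift along the world's x, y, z in cm, then the turn, a rotation vector about the world's x, y, z in rad, then the opening, from 0 (shut) to 1 (fully open). A call has 1 to 10 rows; each row is the pose to reach, as a shift and turn from the pose commanded when the call began; what a row does not reach only later rows make up. A row lasts 1/8 s, in which the tool goes at most 62.5 mm and 10.7 degrees, less where a joint would pass 70% of its speed; a pose out of reach is approached as far as the arm can. A call with a gripper value outside its range is refused whole. The fingers move at their own pace and stop on an object; the grip force is fixed at half the most. Time passes only in rows, so rows that repeat a pose let the fingers close. It gives the time, the measured TCP pose, the force and the opening at its end, in the units of the state.
- arm.observe(): the state, without advancing time (a new reading comes with each control period).
- arm.capture(name): name is "scene" or "top" or "wrist"; returns a dict with "frame" (480x640x3 uint8, red, green, blue), "depth" (480x640 float32, m along the optical axis (not along the pixel's ray), 0 where there is no reading), "camera_matrix" (3x3 intrinsics, pixels), "dist" ([k1, k2, p1, p2, k3] as OpenCV has them; the pictures are not rectified), "T" (4x4, takes a point from camera to world coordinates); the wrist camera has in their place "T_tool_cam" (4x4, takes a point from camera to tool coordinates, whose origin is the TCP and whose axes are the tool frame's). Camera axes: x right, y up, looking along -z (the intrinsics and any distortion apply to the point x, -y, -z); pixel columns grow to the right and rows downward; lengths in m; the calibration is good to about 2 mm. A picture is of the moment at which its call begins: read the wrist's pose just before it.
- arm.hand_in(): hands the job in, once; it reports no verdict.
The state is a dict: "t": time; "qpos": joint angles; "joint_velocities": joint speeds; "joint_efforts": joint torques, N m; "position": TCP position; "ee_rot": TCP orientation; "wrist_force": force on the tool from outside, world axes, zero at the start; "torque": the same for the moment, N m; "grip_width": finger opening in m.
Only numpy, scipy, OpenCV 4.12 (cv2) and the standard library are available. Lean on these libraries where they do the work, as an engineer would, in place of code of your own. Each camera call takes 0.05 s, during which the arm holds its last target.

## Working session

There is one attempt and no reset: what is moved stays moved. The work goes in short steps, Python scripts to look and compute and a shell command to move; the robot and the scene stay as the last step left them, time stands still between calls to the robot, and variables do not carry over. Pictures are saved under pics/ and viewed, and the job is handed in when it is done.

```bash
mkdir -p pics
cat > h.py <<'E'
import numpy as np, cv2
from rig import arm
def cap(n,f=None):
    c=arm.capture(n)
    if f: cv2.imwrite('pics/'+f,c['frame'][:,:,::-1])
    return c
def ray(c,uv,T=None):
    p=cv2.undistortPoints(np.array([[uv]],float),c['camera_matrix'],np.array(c['dist'],float))[0,0]
    d=np.array([p[0],-p[1],-1.0]); T=c['T'] if T is None else T
    return T[:3,3],T[:3,:3]@d
def onz(c,uv,z,T=None):
    o,d=ray(c,uv,T); return o+d*(z-o[2])/d[2]
def dep(c,uv,T=None):
    o,d=ray(c,uv,T); return o+d*float(c['depth'][int(uv[1]),int(uv[0])])
E
python3 - <<'E'
from h import *
import pickle
s=arm.observe(); print(s)
for n in ('scene','top','wrist'):
    c=cap(n,n+'0.png'); pickle.dump(c,open(n+'0.pkl','wb')); print(n,c.get('T'),c['camera_matrix'],c['dist'])
E
```

```text
{'t': 0.0, 'qpos': array([ 1.23149772,  0.41795162, -0.01031825,  1.61419653,  0.00470661,
        1.11066801, -0.05298885]), 'joint_velocities': array([-9.58717444e-05, -7.72896380e-05, -7.90793407e-04,  1.07249383e-03,
        1.10502639e-03, -7.87204799e-04, -8.08537801e-04]), 'joint_efforts': array([-2.14358071e-03, -8.51245594e+01,  6.37269840e-01, -4.25990903e+01,
       -4.89940471e-02,  1.87052944e-02,  6.92213894e-05]), 'position': array([ 0.1832791 , -0.59715669,  0.22982975]), 'ee_rot': array([-1.57088640e+00,  1.19630402e-03, -1.27296140e+00]), 'wrist_force': array([-0.65255997, -0.64861046, -0.37802133]), 'torque': array([-0.03691883, -0.01961683,  0.01093652]), 'grip_width': 0.09387802719982419}
scene [[ 0.69284003 -0.50651694  0.51323804  1.01500179]
 [ 0.72095494  0.50042217 -0.47937629 -0.3841266 ]
 [-0.01402348  0.70215258  0.7118884   0.7142579 ]
 [ 0.          0.          0.          1.        ]] [[444.89548671   0.         320.00410696]
 [  0.         444.89548671 243.40866447]
 [  0.           0.           1.        ]] [0.00658873 0.         0.         0.         0.        ]
top [[-0.00536114  0.98204264 -0.1885829   0.37035939]
 [-0.9997914  -0.00898064 -0.01834393  0.01100891]
 [-0.01970811  0.18844522  0.98188594  1.37805589]
 [ 0.          0.          0.          1.        ]] [[596.6412905    0.         328.50892276]
 [  0.         596.6412905  237.85146269]
 [  0.           0.           1.        ]] [0.03638398 0.         0.         0.         0.        ]
wrist None [[340.94183362   0.         318.18318863]
 [  0.         340.94183362 235.83550673]
 [  0.           0.           1.        ]] [-0.05300864  0.          0.          0.          0.        ]
```

View pics/top0.png

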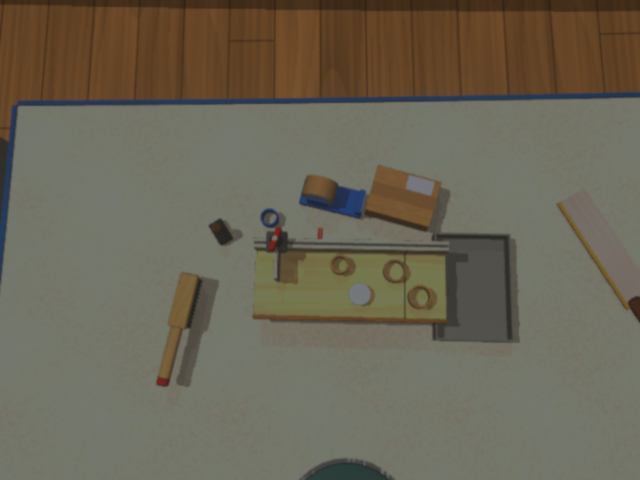

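View pics/scene0.png

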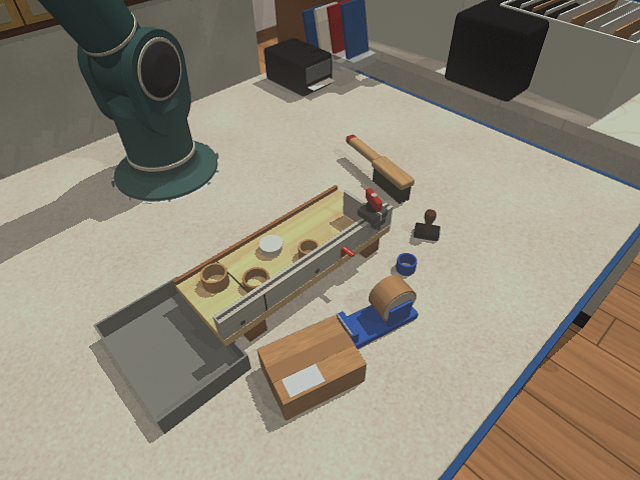

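View pics/wrist0.png

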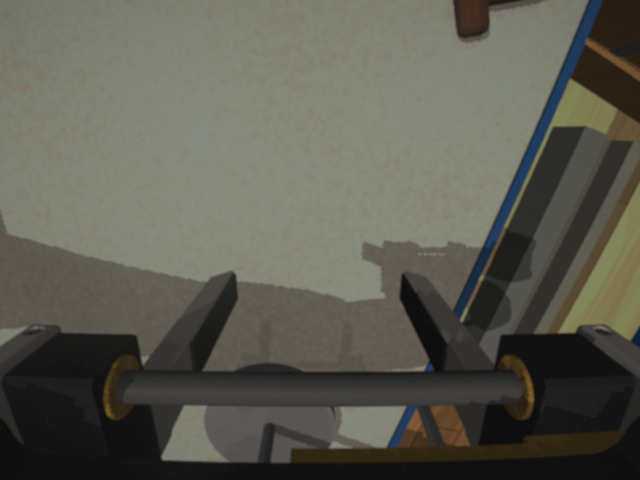

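Run:
```python
import cv2
a=cv2.imread('pics/top0.png')
cv2.imwrite('pics/z1.png',cv2.resize(a[180:340,240:520],None,fx=2.85,fy=2.85,interpolation=cv2.INTER_CUBIC))
cv2.imwrite('pics/z2.png',cv2.resize(a[200:400,130:300],None,fx=3,fy=3,interpolation=cv2.INTER_CUBIC))
```

```text
(no output)
```

View pics/z1.png

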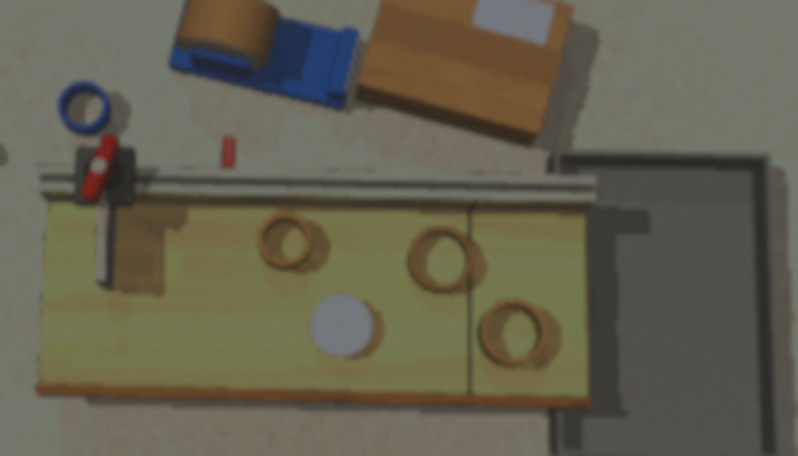

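View pics/z2.png

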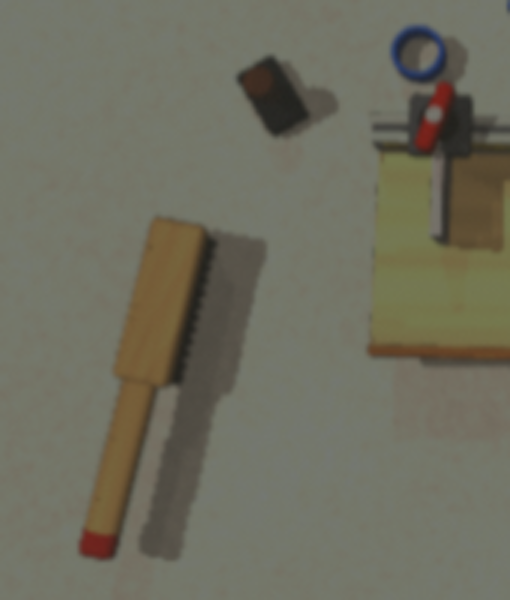

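```bash
cat >> h.py <<'E'
def cloud(c,T=None):
    T=c['T'] if T is None else T
    h,w=c['depth'].shape
    uv=np.stack(np.meshgrid(np.arange(w),np.arange(h)),-1).reshape(-1,1,2).astype(float)
    p=cv2.undistortPoints(uv,c['camera_matrix'],np.array(c['dist'],float))[:,0]
    d=np.c_[p[:,0],-p[:,1],-np.ones(len(p))]*c['depth'].reshape(-1,1)
    return (d@T[:3,:3].T+T[:3,3]).reshape(h,w,3)
E
python3 - <<'E'
from h import *
import pickle
c=pickle.load(open('top0.pkl','rb')); P=cloud(c); x,y,z=P[...,0],P[...,1],P[...,2]
f=c['frame']
hsv=cv2.cvtColor(f,cv2.COLOR_RGB2HSV)
print('counter z',np.median(z[380:440,250:500]))
print('bed z',z[300,270],z[270,300], z[300,420])
m=(abs(z-0.07)<0.004).astype(np.uint8); m[:, :240]=0; m[:,470:]=0
m=cv2.morphologyEx(m,cv2.MORPH_OPEN,np.ones((3,3)))
pts=P[m>0][:,:2]; r=cv2.minAreaRect((pts*1000).astype(np.float32)); print('bed rect',r,cv2.boxPoints(r))
# column profile across at u=330, fence & lip
for u in (300,430):
    print([(v,*np.round(P[v,u,[0,2]]*1000).astype(int)) for v in list(range(236,258,2))+list(range(310,324,2))])
# row profile at v=290: ends
for v in (265,300): print([(u,*np.round(P[v,u,[1,2]]*1000).astype(int)) for u in list(range(248,262,1))+list(range(440,452,1))])
# red
red=((hsv[...,0]<6)|(hsv[...,0]>174))&(hsv[...,1]>150)&(hsv[...,2]>70)
n,l,s,ce=cv2.connectedComponentsWithStats(red.astype(np.uint8))
for i in range(1,n):
    if s[i,4]>15: print('red',s[i],ce[i],np.median(P[l==i],0))
E
```

```text
counter z 0.000490694016518467
bed z 0.07072920983576081 0.0712583827983655 0.06841582018980641
bed rect ((518.654052734375, -9.812423706054688), (418.5254821777344, 143.34434509277344), 88.07907104492188) [[ 440.00763 -216.5551 ]
 [ 583.2714  -221.36003]
 [ 597.3005   196.93025]
 [ 454.03668  201.73518]]
[(236, np.int64(641), np.int64(-2)), (238, np.int64(612), np.int64(120)), (240, np.int64(608), np.int64(118)), (242, np.int64(603), np.int64(121)), (244, np.int64(599), np.int64(121)), (246, np.int64(594), np.int64(123)), (248, np.int64(592), np.int64(109)), (250, np.int64(592), np.int64(83)), (252, np.int64(590), np.int64(69)), (254, np.int64(585), np.int64(74)), (256, np.int64(582), np.int64(66)), (310, np.int64(462), np.int64(72)), (312, np.int64(457), np.int64(71)), (314, np.int64(453), np.int64(74)), (316, np.int64(448), np.int64(80)), (318, np.int64(444), np.int64(79)), (320, np.int64(444), np.int64(2)), (322, np.int64(439), np.int64(-1))]
[(236, np.int64(636), np.int64(6)), (238, np.int64(633), np.int64(-2)), (240, np.int64(627), np.int64(3)), (242, np.int64(601), np.int64(12
[... 1936 characters left out ...]
p.int64(72)), (440, np.int64(-207), np.int64(69)), (441, np.int64(-209), np.int64(70)), (442, np.int64(-212), np.int64(66)), (443, np.int64(-213), np.int64(70)), (444, np.int64(-214), np.int64(77)), (445, np.int64(-217), np.int64(73)), (446, np.int64(-231), np.int64(5)), (447, np.int64(-233), np.int64(6)), (448, np.int64(-236), np.int64(3)), (449, np.int64(-238), np.int64(3)), (450, np.int64(-240), np.int64(7)), (451, np.int64(-243), np.int64(2))]
red [274 228   7   9  41] [277.19512195 231.53658537] [0.61601372 0.13952253 0.1722406 ]
red [269 240   7  10  50] [271.72 244.74] [0.58885627 0.15024554 0.17138562]
red [157 378  11   8  64] [162.03125 381.28125] [0.31314889 0.39454933 0.06451151]
```

Run:
```python
from h import *
import pickle
c=pickle.load(open('top0.pkl','rb')); P=cloud(c)
f=c['frame'];hsv=cv2.cvtColor(f,cv2.COLOR_RGB2HSV)
O=np.array([.5241,-.0300]);a=-0.031
def B(p): d=np.array(p[:2])-O; return np.array([d[0]*np.cos(a)+d[1]*np.sin(a), -d[0]*np.sin(a)+d[1]*np.cos(a)])
reg=np.zeros((480,640),bool); reg[260:400,140:215]=1
m=reg&(abs(P[...,2]-0.064)<0.006)
m=cv2.morphologyEx(m.astype(np.uint8),cv2.MORPH_OPEN,np.ones((2,2)))>0
h=m&(np.mgrid[:480,:640][0]<320)
pts=P[m][:,:2]*1000
print(m.sum(),h.sum())
hm=cv2.morphologyEx(m.astype(np.uint8),cv2.MORPH_OPEN,np.ones((15,15)))>0
r=cv2.minAreaRect((P[hm][:,:2]*1000).astype(np.float32)); print('head',r,cv2.boxPoints(r))
hd=m&(np.mgrid[:480,:640][0]>333)
q=P[hd]; print('handle', q.mean(0), cv2.fitLine((q[:,:2]*1000).astype(np.float32),cv2.DIST_L2,0,.01,.01).ravel())
red=((hsv[...,0]<8)|(hsv[...,0]>172))&(hsv[...,1]>110)
red[:225]=0;red[245:]=0;red[:,:310]=0;red[:,330:]=0
v,u=np.nonzero(red); print('marker',len(u),u.mean(),v.mean(),u.min(),u.max())
p=onz(c,(u.mean(),v.mean()),.1); print(p,B(p), np.median(P[red],0))
for n,zz,uv in (('o3',.098,(240+288/2.85,180+240/2.85)),('o1',.1,(240+442/2.85,180+260/2.85)),('o2',.09,(240+513/2.85,180+333/2.85)),('plug',.09,(240+342/2.85,180+325/2.85)),('kn',.172,(274.3,238.6))):
    p=onz(c,uv,zz); print(n,p,B(p)*1000)
```

```text
1667 826
head ((0.0, 0.0), (0.0, 0.0), 0.0) [[0. 0.]
 [0. 0.]
 [0. 0.]
 [0. 0.]]
handle [0.35755422 0.38320151 0.06318798] [ 9.5544201e-01 -2.9517883e-01  3.5755423e+02  3.8320151e+02]
marker 40 319.525 233.25 318 321
[0.6262446  0.05446835 0.1       ] [0.09947743 0.08759374] [0.6265009  0.05442616 0.10135458]
o3 [0.55783808 0.00806663 0.098     ] [32.5419914  39.09405762]
o1 [ 0.54136286 -0.10805234  0.1       ] [ 19.67380569 -77.47977126]
o2 [ 0.48688384 -0.1608524   0.09      ] [ -33.14250768 -131.9430483 ]
plug [ 0.49375532 -0.03218699  0.09      ] [-30.26231715  -3.12647752]
kn [0.60144771 0.14531036 0.172     ] [ 71.87679514 177.62352504]
```

Run:
```python
from h import *
import pickle
c=pickle.load(open('top0.pkl','rb')); P=cloud(c)
reg=np.zeros((480,640),bool); reg[260:400,140:215]=1
m=reg&(abs(P[...,2]-0.062)<0.012)
for k in (7,9,11):
    hm=cv2.morphologyEx(m.astype(np.uint8),cv2.MORPH_OPEN,np.ones((k,k)))>0
    hm&=(np.mgrid[:480,:640][0]<326)
    if hm.any():
        r=cv2.minAreaRect((P[hm][:,:2]*1000).astype(np.float32)); print('head',hm.sum(),r,cv2.boxPoints(r).tolist())
for uv in ((130+155/3,200+218/3),(130+207/3,200+230/3),(130+167/3,200+385/3),(130+115/3,200+372/3)): print(onz(c,uv,.064))
e=np.array([.955,-.295]); s=P[m][:,:2]@e; print(np.percentile(s,[0,1,99,100]))
```

```text
head 1010 ((487.5245361328125, 358.23797607421875), (43.98602294921875, 120.84391021728516), 78.35285186767578) [[423.90667724609375, 348.8960266113281], [542.2623291015625, 324.4996032714844], [551.1423950195312, 367.5799255371094], [432.7867431640625, 391.9763488769531]]
head 913 ((487.89642333984375, 359.0296325683594), (44.13551712036133, 119.49524688720703), 79.81681823730469) [[425.1884765625, 347.87261962890625], [542.8013916015625, 326.746337890625], [550.6043701171875, 370.1866455078125], [432.991455078125, 391.31292724609375]]
head 715 ((486.596923828125, 359.3433837890625), (44.14846420288086, 116.74361419677734), 79.95855712890625) [[425.2703857421875, 347.7850341796875], [540.2257080078125, 327.4295654296875], [547.9234619140625, 370.9017333984375], [432.9681396484375, 391.2572021484375]]
[0.54688616 0.36260764 0.064     ]
[0.53759482 0.32369708 0.064     ]
[0.42440895 0.34860407 0.064     ]
[0.43411029 0.38692966 0.064     ]
[0.1721554  0.17641758 0.4181225  0.42156385]
```

```bash
python3 -m pendant '[[[10,20,4],[0,0,0.4],1],[[20,40,4],[0,0,0.8],1],[[30,55,4],[0,0,1.2],1],[[30,60,4],[0,0,1.4],1],[[30,60,4],[0,0,1.4],1],[[30,65,4],[0,0,1.5],1],[[30,70,4],[0,0,1.6],1],[[30,75,4],[0,0,1.8],1],[[28,80,4],[0,0,2.0],1],[[26,85,4],[0,0,2.2],1]]'
```

```text
t: 1.4
position: [0.41, -0.0194, 0.2643]
ee_rot: [-1.571, -0.0, 0.608]
wrist_force: [2.3, -0.8, -0.4]
grip_width: 0.094
```

```bash
python3 -m pendant '[[[4,10,0],[0,0,0.2],1],[[4,20,0],[0,0,0.4],1],[[2,30,0],[0,0,0.6],1],[[0.3,39.2,0],[0,0,0.75],1],[[0.3,39.2,0],[0,0,0.75],1],[[0.3,39.2,-5],[0,0,0.75],1],[[0.3,39.2,-10],[0,0,0.75],1],[[0.3,39.2,-10],[0,0,0.75],1],[[0.3,39.2,-10],[0,0,0.75],1]]'
python3 - <<'E'
from h import *
print(arm.observe()['position'],arm.observe()['ee_rot']); c=cap('wrist','w1.png')
c=cap('scene','s1.png')
E
```

```text
t: 2.52
position: [0.4129, 0.3704, 0.1643]
ee_rot: [-1.57, 0.001, 1.352]
wrist_force: [0.4, -0.2, 1.0]
grip_width: 0.0941
[0.41286953 0.37044284 0.16428821] [-1.57004135e+00  5.65333488e-04  1.35235529e+00]
```

View pics/w1.png

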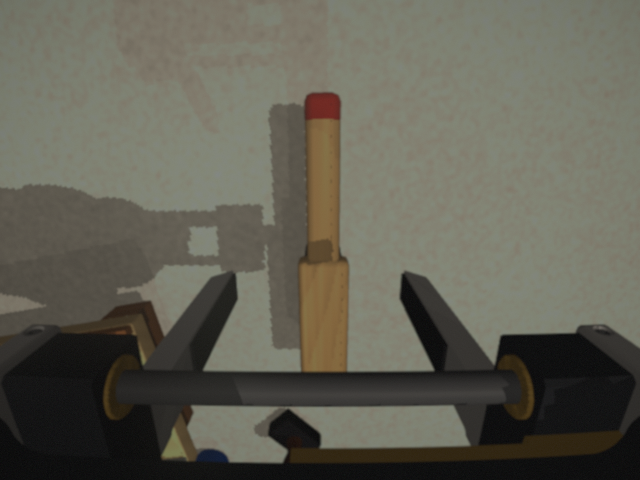

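```bash
cat >> h.py <<'E'
from scipy.spatial.transform import Rotation as Ro
def wT(c,s=None):
    s=s or arm.observe(); T=np.eye(4); T[:3,:3]=Ro.from_euler('xyz',s['ee_rot']).as_matrix(); T[:3,3]=s['position']; return T@np.array(c['T_tool_cam'])
E
python3 - <<'E'
from h import *
s=arm.observe();c=cap('wrist');T=wT(c,s)
for uv in ((323,258),(323,94),(306,150),(341,150),(307,240),(340,240)): print(uv,onz(c,uv,.064,T),dep(c,uv,T))
E
```

```text
(323, 258) [0.42655953 0.3723292  0.064     ] [0.42630834 0.37237471 0.06468799]
(323, 94) [0.30629418 0.39877748 0.064     ] [0.30628965 0.39877911 0.06395573]
(306, 150) [0.34139489 0.37825819 0.064     ] [0.3414786  0.37815224 0.0615424 ]
(341, 150) [0.34700432 0.40335987 0.064     ] [0.35046649 0.40673484 0.00202746]
(307, 240) [0.40900315 0.36323679 0.064     ] [0.41026889 0.36280402 0.05973617]
(340, 240) [0.41470456 0.38869286 0.064     ] [0.43473761 0.38853266 0.00120356]
```

```bash
python3 -m pendant '[[[0,0.5,-5],[0,0,0],1],[[0,0.5,-10],[0,0,0],1],[[0,0.5,-10.4],[0,0,0],1],[[0,0.5,-10.4],[0,0,0],0],[[0,0.5,-10.4],[0,0,0],0],[[0,0.5,-10.4],[0,0,0],0],[[0,0.5,-10.4],[0,0,0],0],[[0,0.5,-10.4],[0,0,0],0]]'
```

```text
t: 3.68
position: [0.413, 0.3756, 0.0603]
ee_rot: [-1.571, -0.0, 1.352]
wrist_force: [0.6, -0.3, 0.7]
grip_width: 0.0472
```

```bash
python3 -m pendant '[[[0,0,0],[0,0,0],0],[[0,0,0],[0,0,0],0],[[0,0,0],[0,0,0],0],[[0,0,0],[0,0,0],0]]'
```

```text
t: 4.18
position: [0.4128, 0.3756, 0.0601]
ee_rot: [-1.571, 0.0, 1.352]
wrist_force: [-0.6, 0.2, -0.0]
grip_width: 0.0253
```

```bash
python3 -m pendant '[[[0,0,6],[0,0,0],0],[[0,0,12],[0,0,0],0],[[0,0,18],[0,0,0.05],0],[[1,-6,19],[0,0,0.1],0],[[1.5,-12,19],[0,0,0.15],0],[[2,-18,19],[0,0,0.185],0],[[3,-24,19],[0,0,0.185],0],[[3.4,-29.3,19],[0,0,0.185],0],[[3.4,-29.3,19],[0,0,0.185],0],[[3.4,-29.3,16],[0,0,0.185],0]]'
python3 - <<'E'
from h import *
cap('top','t2.png');cap('scene','s2.png')
E
```

```text
t: 5.42
position: [0.4479, 0.0824, 0.221]
ee_rot: [-1.574, 0.001, 1.536]
wrist_force: [0.4, -1.1, -2.6]
grip_width: 0.026
```

View pics/t2.png

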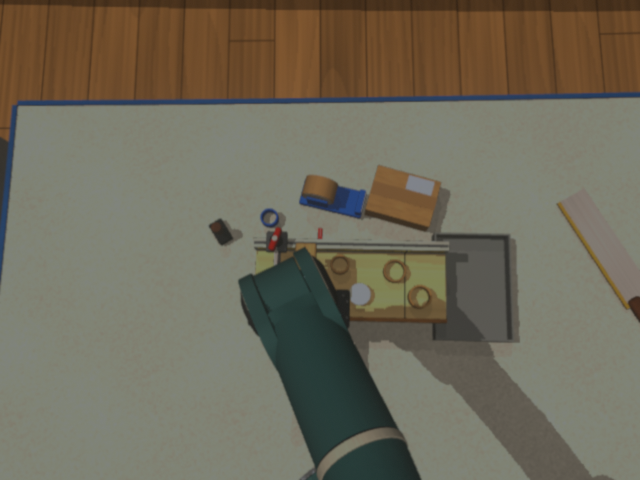

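View pics/s2.png

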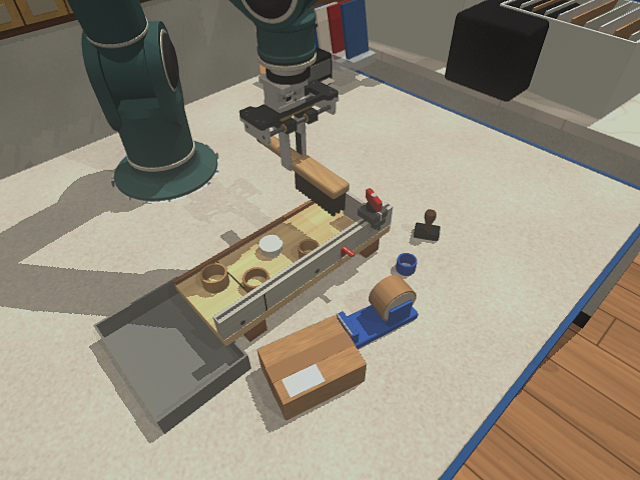

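```bash
python3 -m pendant '[[[-0.1,0,-4],[0,0,0],0],[[-0.1,0,-7],[0,0,0],0],[[-0.1,0,-8.8],[0,0,0],0],[[-0.1,0,-8.8],[0,0,0],0]]'
python3 - <<'E'
from h import *
cap('scene','s3.png')
E
```

```text
t: 6.02
position: [0.4458, 0.0831, 0.1321]
ee_rot: [-1.57, -0.0, 1.538]
wrist_force: [-0.2, 0.1, -1.5]
grip_width: 0.0255
```

View pics/s3.png

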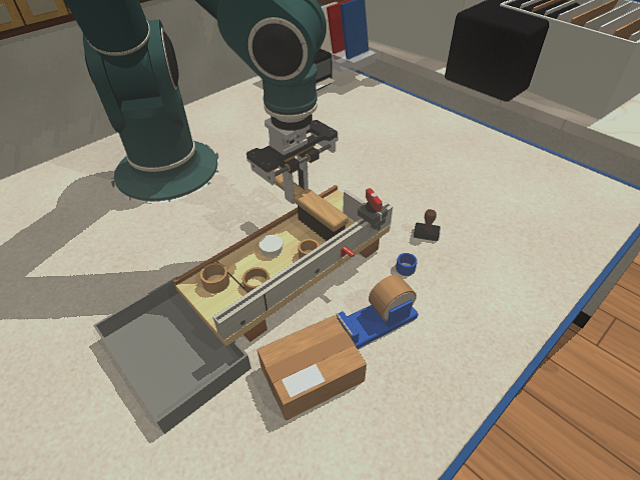

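```bash
python3 -m pendant '[[[0,-1.5,0],[0,0,0],0],[[-0.1,-3,0],[0,0,0],0],[[-0.14,-4.5,0],[0,0,0],0],[[-0.2,-6,0],[0,0,0],0],[[-0.23,-7.5,0],[0,0,0],0],[[-0.28,-9,0],[0,0,0],0],[[-0.32,-10.5,0],[0,0,0],0],[[-0.37,-12,0],[0,0,0],0],[[-0.42,-13.5,0],[0,0,0],0],[[-0.46,-15,0],[0,0,0],0]]'
python3 - <<'E'
from h import *
cap('scene','s4.png')
E
```

```text
t: 7.32
position: [0.4413, -0.0684, 0.1321]
ee_rot: [-1.571, 0.0, 1.537]
wrist_force: [-0.3, 1.1, -1.3]
grip_width: 0.0258
```

View pics/s4.png

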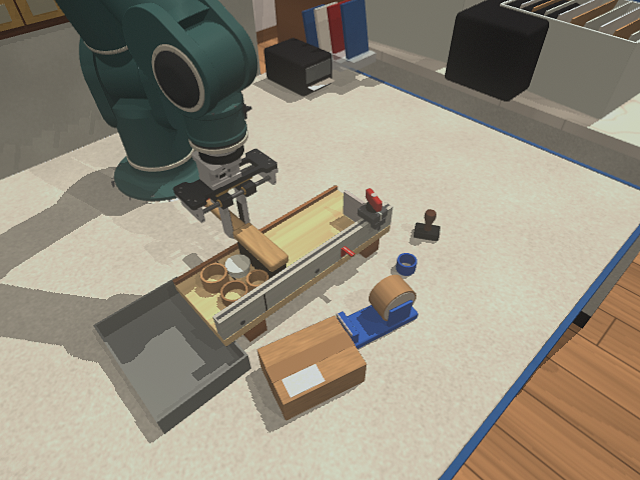

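```bash
python3 -m pendant '[[[0,-1.2,0],[0,0,0],0],[[-0.1,-2.4,0],[0,0,0],0],[[-0.1,-3.6,0],[0,0,0],0],[[-0.15,-4.8,0],[0,0,0],0],[[-0.2,-6,0],[0,0,0],0],[[-0.22,-7,0],[0,0,0],0],[[-0.25,-8,0],[0,0,0],0],[[-0.28,-9,0],[0,0,0],0],[[-0.31,-10,0],[0,0,0],0],[[-0.34,-11,0],[0,0,0],0]]'
python3 - <<'E'
from h import *
cap('scene','s5.png')
E
```

```text
t: 8.62
position: [0.4379, -0.1781, 0.1322]
ee_rot: [-1.571, 0.0, 1.537]
wrist_force: [-0.5, 1.1, -2.6]
grip_width: 0.0256
```

View pics/s5.png

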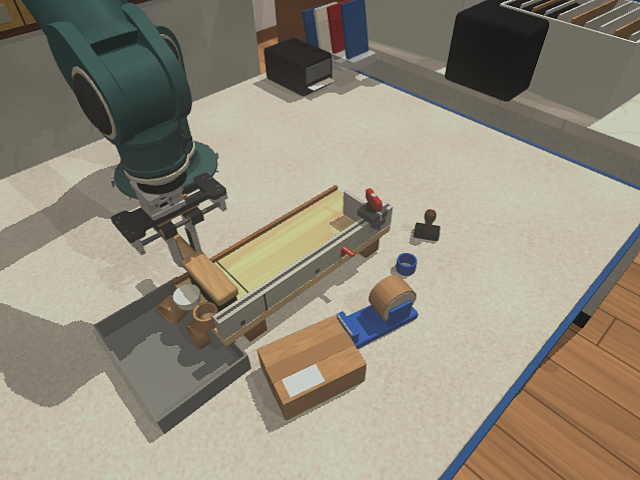

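```bash
python3 -m pendant '[[[0,-1,0],[0,0,0],0],[[-0.1,-2,0],[0,0,0],0],[[-0.1,-3,0],[0,0,0],0],[[-0.12,-4,0],[0,0,0],0],[[-0.15,-5,0],[0,0,0],0],[[-0.15,-5,0],[0,0,0],0],[[-0.15,-5,0],[0,0,0],0]]'
python3 - <<'E'
from h import *
cap('scene','s6.png')
E
```

```text
t: 9.55
position: [0.4365, -0.2271, 0.1321]
ee_rot: [-1.571, -0.0, 1.537]
wrist_force: [-0.8, -0.3, -1.9]
grip_width: 0.0261
```

View pics/s6.png

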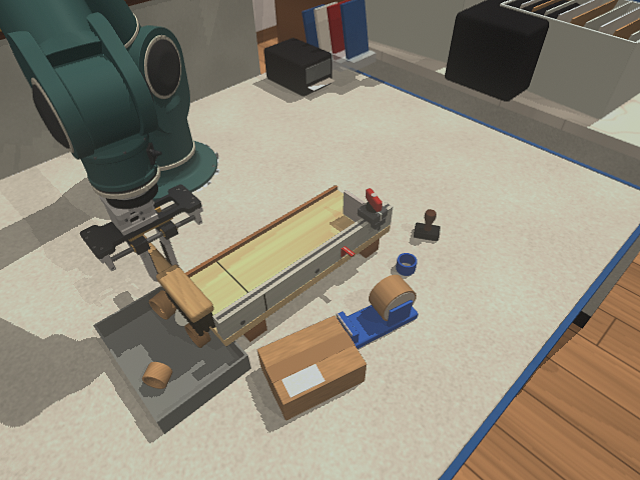

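```bash
python3 -m pendant '[[[0,0,4],[0,0,0],0],[[0,1,9],[0,0,0],0],[[0,6,13],[0,0,0],0],[[0,12,13],[0,0,0],0],[[0,18,13],[0,0,0],0],[[0,24,13],[0,0,0],0],[[0,30,13],[0,0,0],0],[[0,36,13],[0,0,0],0],[[0,36,13],[0,0,0],0]]'
python3 - <<'E'
from h import *
cap('scene','s7.png');cap('top','t7.png')
E
```

```text
t: 10.72
position: [0.4352, 0.1376, 0.2624]
ee_rot: [-1.571, -0.001, 1.545]
wrist_force: [0.7, -0.6, -1.9]
grip_width: 0.0255
```

View pics/s7.png

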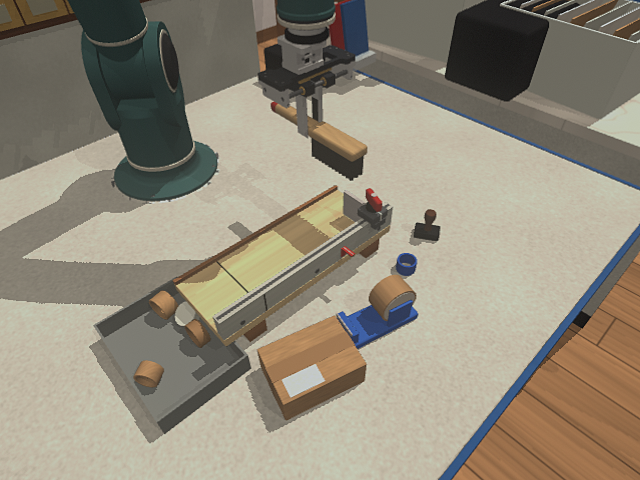

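View pics/t7.png

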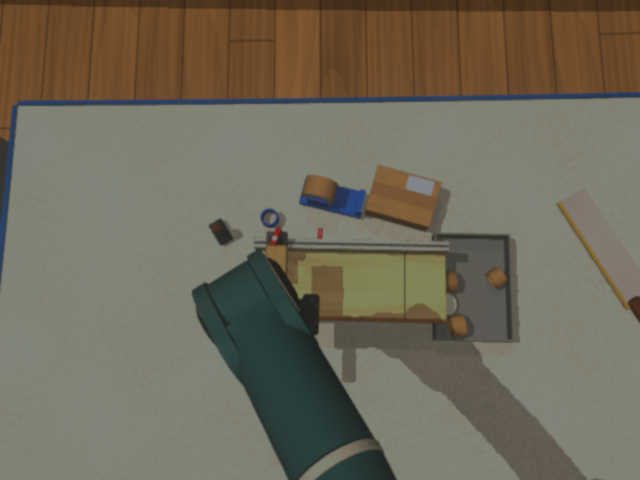

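```bash
python3 -m pendant '[[[-1,6,0],[0,0,0],0],[[-1.5,12,0],[0,0,0],0],[[-2,18,0],[0,0,0],0],[[-2.2,23.5,-3],[0,0,0],0],[[-2.2,23.5,-9],[0,0,0],0],[[-2.2,23.5,-14],[0,0,0],0],[[-2.2,23.5,-18],[0,0,0],0],[[-2.2,23.5,-19.5],[0,0,0],0],[[-2.2,23.5,-20],[0,0,0],0],[[-2.2,23.5,-20.1],[0,0,0],0]]'
```

```text
t: 12.08
position: [0.4152, 0.3677, 0.0622]
ee_rot: [-1.572, -0.001, 1.536]
wrist_force: [-0.2, -0.2, -1.4]
grip_width: 0.0258
```

```bash
python3 -m pendant '[[[0,0,-0.1],[0,0,0],0],[[0,0,-0.15],[0,0,0],0],[[0,0,-0.15],[0,0,0],0]]'
python3 - <<'E'
from h import *
cap('scene','s8.png')
E
```

```text
t: 12.45
position: [0.4146, 0.3679, 0.0601]
ee_rot: [-1.572, -0.0, 1.537]
wrist_force: [-1.3, 0.0, 4.0]
grip_width: 0.0257
```

View pics/s8.png

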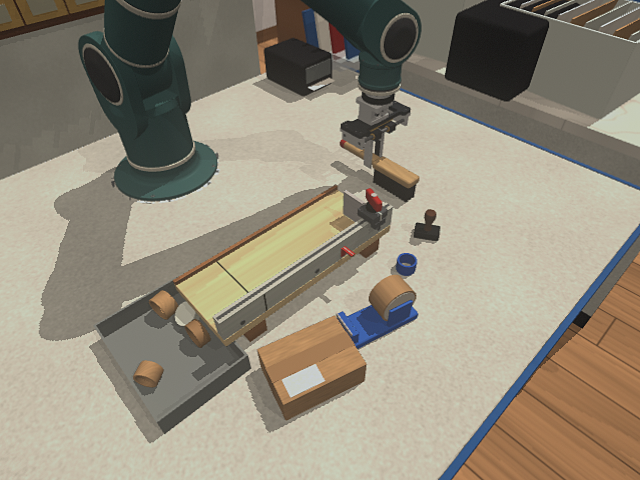

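```bash
python3 -m pendant '[[[0,0,0],[0,0,0],1],[[0,0,0],[0,0,0],1],[[0,0,0],[0,0,0],1],[[0,0,0],[0,0,0],1],[[0,0,0],[0,0,0],1],[[0,0,3],[0,0,0],1],[[0,0,8],[0,0,0],1],[[0,0,14],[0,0,0],1],[[0,0,18],[0,0,0],1],[[0,0,18],[0,0,0],1]]'
python3 - <<'E'
from h import *
s=arm.observe();c=cap('wrist','w9.png'); cap('scene','s9.png')
E
```

```text
t: 13.75
position: [0.4151, 0.3684, 0.2422]
ee_rot: [-1.574, -0.002, 1.537]
wrist_force: [-0.9, -0.2, -0.8]
grip_width: 0.0938
```

View pics/s9.png

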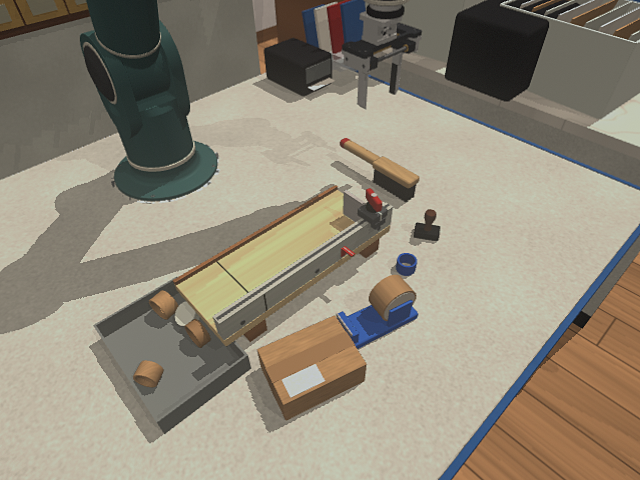

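```bash
python3 -m pendant '[[[5,-5,2],[0,0,-0.1],1],[[10,-10,2],[0,0,-0.2],1],[[15,-16,2],[0,0,-0.34],1],[[18.6,-22.3,2],[0,0,-0.34],1],[[18.6,-22.3,2],[0,0,-0.34],1],[[18.6,-22.3,2],[0,0,-0.34],1],[[18.6,-22.3,2],[0,0,-0.34],1]]'
python3 - <<'E'
from h import *
s=arm.observe();c=cap('wrist','w10.png'); import pickle; pickle.dump((s,c),open('w10.pkl','wb'))
E
```

```text
t: 14.72
position: [0.5997, 0.1452, 0.2586]
ee_rot: [-1.569, 0.001, 1.198]
wrist_force: [-0.2, -0.6, -0.2]
grip_width: 0.0941
```

View pics/w10.png

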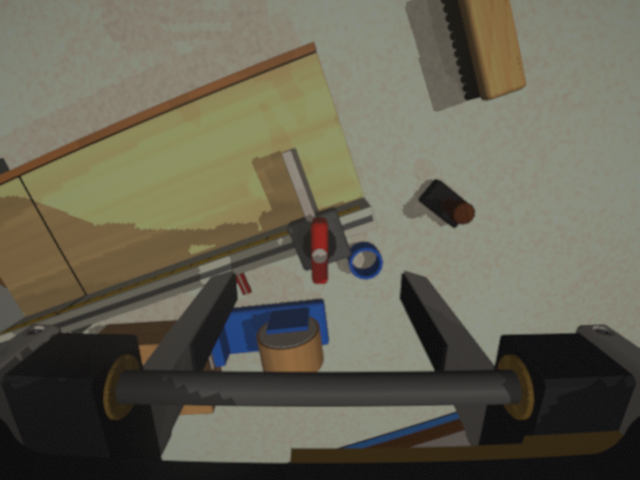

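Run:
```python
from h import *
import pickle
s,c=pickle.load(open('w10.pkl','rb')); T=wT(c,s)
f=c['frame'];cv2.imwrite('pics/w10z.png',cv2.resize(f[180:320,190:390,::-1],None,fx=4,fy=4,interpolation=cv2.INTER_CUBIC))
P=cloud(c,T)
hsv=cv2.cvtColor(f,cv2.COLOR_RGB2HSV)
red=((hsv[...,0]<8)|(hsv[...,0]>172))&(hsv[...,1]>120)
red[:200]=0;red[310:]=0;red[:,:225]=0;red[:,345:]=0
n,l,st,ce=cv2.connectedComponentsWithStats(red.astype(np.uint8))
for i in range(1,n):
    if st[i,4]>20: print(st[i],ce[i],np.median(P[l==i],0), 'z.172',onz(c,ce[i],.172,T),'z.1',onz(c,ce[i],.1,T))
print(onz(c,(319.5,255),.172,T), onz(c,(243,284),.1,T))
```

```text
[310 218  19  35 545] [319.29357798 234.57247706] [0.58840388 0.15176007 0.17290329] z.172 [0.58846928 0.15140287 0.172     ] z.1 [0.60803633 0.14390616 0.1       ]
[312 260  15  23 289] [319.32525952 271.90657439] [0.61559809 0.1407291  0.17355419] z.172 [0.6162026  0.14060431 0.172     ] z.1 [0.64400932 0.1298993  0.1       ]
[240 274  11  19  65] [244.98461538 282.75384615] [0.62628487 0.05733738 0.10352909] z.172 [0.60373496 0.08358735 0.172     ] z.1 [0.6278375  0.05594241 0.1       ]
[236 276   9  18  43] [239.51162791 284.11627907] [0.62514639 0.05179763 0.10370858] z.172 [0.60323977 0.07911039 0.172     ] z.1 [0.62719518 0.05013532 0.1       ]
[0.6034633  0.14571742 0.172     ] [0.62835374 0.05348788 0.1       ]
```

View pics/w10z.png

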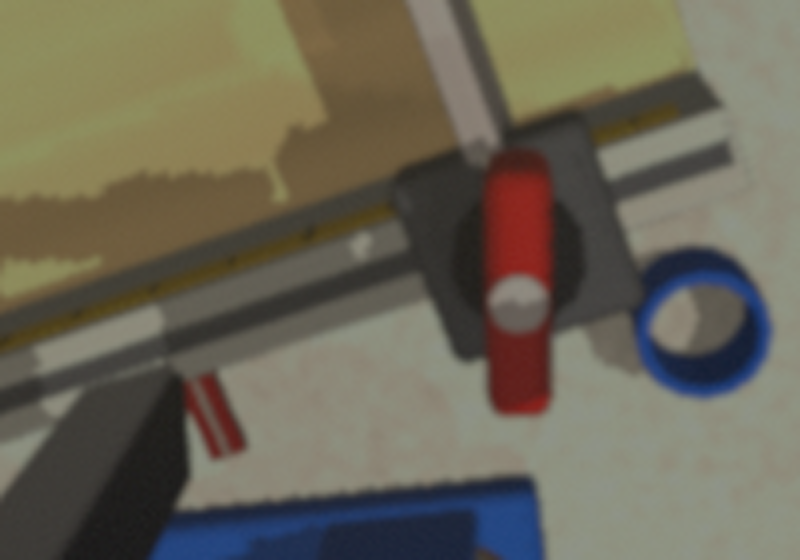

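```bash
python3 -m pendant '[[[0.3,0.05,-5],[0,0,0],1],[[0.3,0.05,-8.8],[0,0,0],1],[[0.3,0.05,-8.8],[0,0,0],0.8],[[0.3,0.05,-8.8],[0,0,0],0],[[0.3,0.05,-8.8],[0,0,0],0],[[0.3,0.05,-8.8],[0,0,0],0],[[0.3,0.05,-8.8],[0,0,0],0],[[0.3,0.05,-8.8],[0,0,0],0],[[0.3,0.05,-8.8],[0,0,0],0],[[0.3,0.05,-8.8],[0,0,0],0]]'; python3 -m pendant '[[[0,0,0],[0,0,0],0],[[0,0,0],[0,0,0],0]]'
```

```text
t: 16.02
position: [0.6034, 0.1451, 0.1717]
ee_rot: [-1.571, 0.0, 1.197]
wrist_force: [-1.2, -0.5, 0.1]
grip_width: 0.0263
t: 16.27
position: [0.6034, 0.1451, 0.1716]
ee_rot: [-1.571, 0.0, 1.197]
wrist_force: [-1.7, -0.5, 1.9]
grip_width: 0.0257
```

Run:
```python
from h import *
print(arm.observe()['grip_width']);c=cap('wrist','w11.png'); c=cap('scene')
cv2.imwrite('pics/s11z.png',cv2.resize(c['frame'][120:270,280:480,::-1],None,fx=4,fy=4,interpolation=cv2.INTER_CUBIC))
```

```text
0.025707264324846893
```

View pics/w11.png

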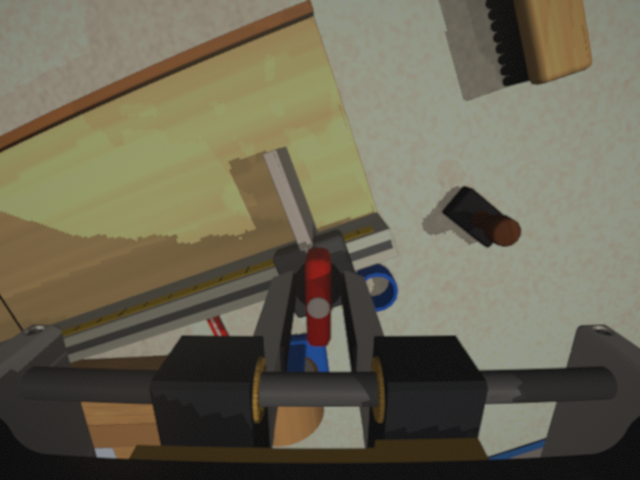

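View pics/s11z.png

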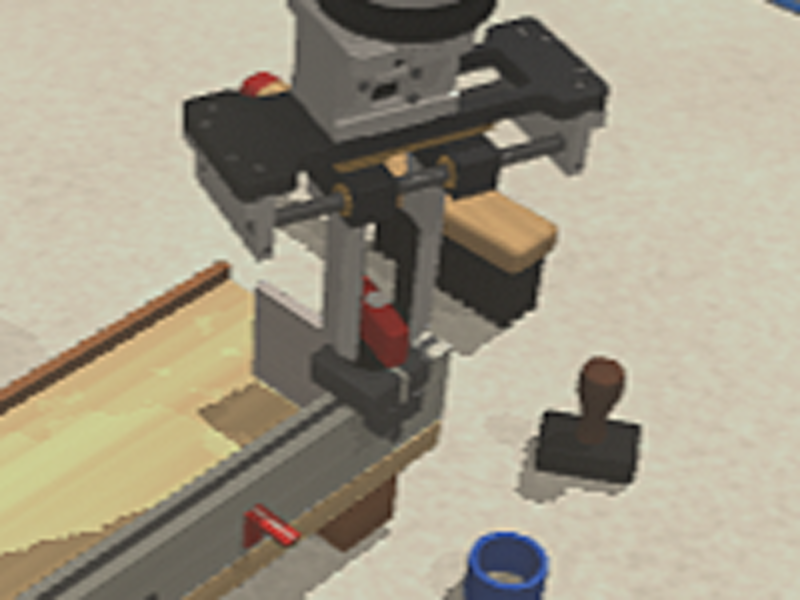

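```bash
python3 -m pendant '[[[0,0,0],[0,0,0],0.4],[[0,0,0],[0,0,0],0.4],[[0,0,0.5],[0,0,0],0.4],[[0,0,0.5],[0,0,0],0],[[0,0,0.5],[0,0,0],0],[[0,0,0.5],[0,0,0],0],[[0,0,0.5],[0,0,0],0],[[0,0,0.5],[0,0,0],0]]'
```

```text
t: 17.38
position: [0.6034, 0.1451, 0.1766]
ee_rot: [-1.571, 0.0, 1.197]
wrist_force: [-0.4, 0.1, 0.6]
grip_width: 0.0128
```

```bash
python3 -m pendant '[[[-0.03,-1,0],[0,0,0],0],[[-0.06,-2,0],[0,0,0],0],[[-0.09,-3,0],[0,0,0],0],[[-0.12,-4,0],[0,0,0],0],[[-0.16,-5,0],[0,0,0],0],[[-0.19,-6,0],[0,0,0],0],[[-0.22,-7,0],[0,0,0],0],[[-0.25,-8,0],[0,0,0],0],[[-0.28,-9,0],[0,0,0],0],[[-0.28,-9.05,0],[0,0,0],0]]';python3 -m pendant '[[[0,0,0],[0,0,0],0]]';  python3 - <<'E'
from h import *
import pickle
s=arm.observe();print(s['wrist_force'],s['torque'],s['position']);c=cap('wrist','w12.png'); pickle.dump((s,c),open('w12.pkl','wb'));
cv2.imwrite('pics/w12z.png',cv2.resize(c['frame'][200:350,220:420,::-1],None,fx=4,fy=4,interpolation=cv2.INTER_CUBIC))
c=cap('scene');pickle.dump(c,open('s12.pkl','wb'))
cv2.imwrite('pics/s12z.png',cv2.resize(c['frame'][180:300,260:420,::-1],None,fx=5,fy=5,interpolation=cv2.INTER_CUBIC))
E
```

```text
t: 18.62
position: [0.6006, 0.0533, 0.1766]
ee_rot: [-1.571, 0.001, 1.196]
wrist_force: [2.6, -0.4, -4.2]
grip_width: 0.0125
t: 18.75
position: [0.6007, 0.0543, 0.1766]
ee_rot: [-1.571, 0.0, 1.197]
wrist_force: [2.3, -1.3, -3.6]
grip_width: 0.0129
[ 2.30959409 -1.33589472 -3.56670821] [-0.32934778 -0.97410275  0.13097471] [0.60067742 0.05431954 0.17662367]
```

View pics/w12z.png

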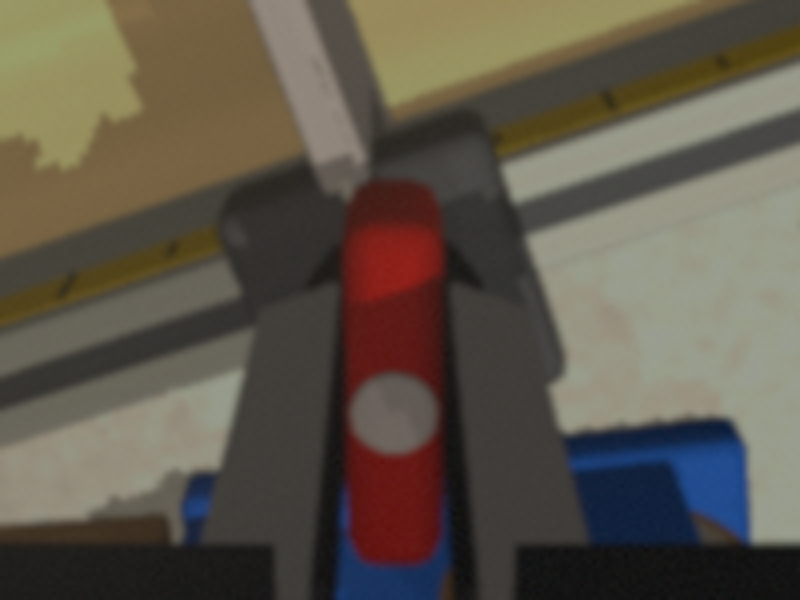

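View pics/s12z.png

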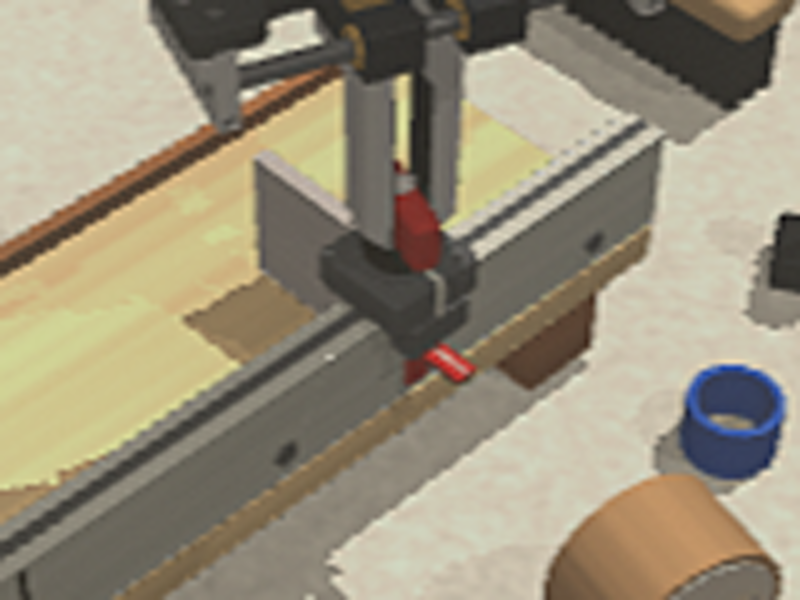

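Run:
```python
from h import *
import pickle
c=pickle.load(open('s12.pkl','rb'));
O=np.array([.5241,-.0300]);a=-0.031
def B(p): d=np.array(p[:2])-O; return np.array([d[0]*np.cos(a)+d[1]*np.sin(a), -d[0]*np.sin(a)+d[1]*np.cos(a)])*1000
g=cv2.resize(c['frame'][220:260,325:365,::-1],None,fx=15,fy=15,interpolation=cv2.INTER_CUBIC); cv2.imwrite('pics/s12y.png',g)
for z,uv in ((.139,(346.6,235)),(.12,(348,240)),(.103,(350.4,252.2))):
    p=onz(c,uv,z); print(z,p,B(p))
o,d=ray(c,(348,239.5))
# intersect vertical plane board x=95
ex=np.array([np.cos(a),np.sin(a),0]); t=(0.095-(o-np.r_[O,0])@ex)/(d@ex); p=o+t*d; print(p,B(p))
```

```text
0.139 [0.61908591 0.05335327 0.139     ] [92.35674018 86.25731487]
0.12 [0.61721069 0.05991448 0.12      ] [90.27904676 92.7572496 ]
0.103 [0.63154025 0.05219747 0.103     ] [104.84091498  85.48809623]
[0.62177407 0.05475994 0.12817706] [95.         87.74663128]
```

View pics/s12y.png

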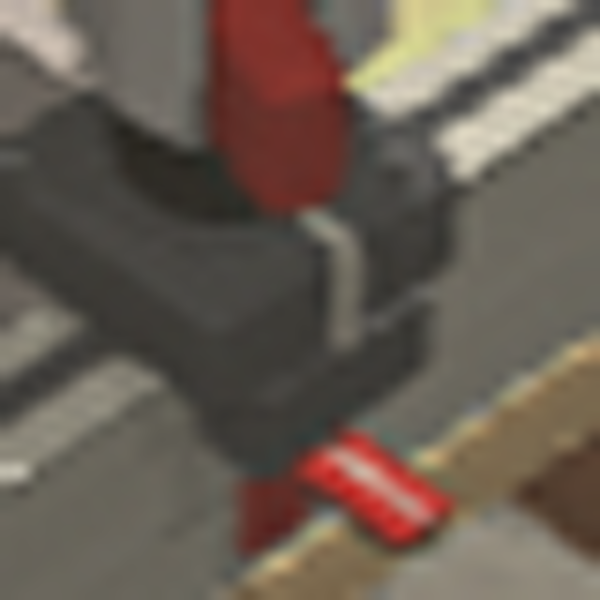

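Run:
```python
from h import *
import pickle
c=pickle.load(open('s12.pkl','rb'));
O=np.array([.5241,-.0300]);a=-0.031
def B(p): d=np.array(p[:2])-O; return np.array([d[0]*np.cos(a)+d[1]*np.sin(a), -d[0]*np.sin(a)+d[1]*np.cos(a)])*1000
for n,z,uv in (('topstart',.139,(345.7,234.3)),('corner',.139,(348.2,236.2)),('m1',.103,(347.7,250)),('m2',.103,(353.7,254)),('m1',.1,(347.7,250)),('m2',.1,(353.7,254))):
    print(n,z,B(onz(c,uv,z)))
ex=np.array([np.cos(a),np.sin(a),0])
for uv in ((348.2,236.2),(348.2,239.5),(348,243)):
  for X in (.09,.093,.096):
    o,d=ray(c,uv); t=(X-(o-np.r_[O,0])@ex)/(d@ex); p=o+t*d; print(uv,X,p[2],B(p))
```

```text
topstart 0.139 [89.89960949 86.33830713]
corner 0.139 [96.62210802 86.19614355]
m1 0.103 [97.270933   85.79337987]
m2 0.103 [112.37434408  86.74476243]
m1 0.1 [95.28631493 87.87695693]
m2 0.1 [110.46385222  88.83300879]
(348.2, 236.2) 0.09 0.12959448888405578 [90.         93.14389759]
(348.2, 236.2) 0.093 0.13385544827152562 [93.         89.99637085]
(348.2, 236.2) 0.096 0.13811640765899547 [96.        86.8488441]
(348.2, 239.5) 0.09 0.12060064181658425 [90.         93.53633968]
(348.2, 239.5) 0.093 0.12492714732220767 [93.         90.38595287]
(348.2, 239.5) 0.096 0.1292536528278312 [96.         87.23556605]
(348, 243) 0.09 0.11128435269760029 [90.         93.40877623]
(348, 243) 0.093 0.11567875424178942 [93.         90.25931908]
(348, 243) 0.096 0.12007315578597855 [96.         87.10986193]
```

```bash
python3 -m pendant '[[[0,0,0],[0,0,-0.15],0],[[0,0,0],[0,0,-0.3],0],[[0,0,0],[0,0,-0.45],0],[[0,0,0],[0,0,-0.6],0],[[0,0,0],[0,0,-0.75],0],[[0,0,0],[0,0,-0.9],0],[[0,0,0],[0,0,-1.05],0],[[0,0,0],[0,0,-1.2],0],[[0,0,0],[0,0,-1.25],0],[[0,0,0],[0,0,-1.25],0]]'; python3 -m pendant '[[[0,0,0],[0,0,0],0],[[0,0,0],[0,0,0],0]]';  python3 - <<'E'
from h import *
import pickle
s=arm.observe();print(s['wrist_force'],s['torque'],s['position'])
c=cap('scene');pickle.dump(c,open('s13.pkl','wb'))
cv2.imwrite('pics/s13z.png',cv2.resize(c['frame'][205:265,310:390,::-1],None,fx=10,fy=10,interpolation=cv2.INTER_CUBIC))
E
```

```text
t: 20.1
position: [0.6004, 0.0548, 0.1766]
ee_rot: [-1.571, 0.001, -0.052]
wrist_force: [-0.7, -2.2, -0.8]
grip_width: 0.0128
t: 20.35
position: [0.6004, 0.0548, 0.1766]
ee_rot: [-1.571, 0.001, -0.052]
wrist_force: [-3.1, -1.3, 1.1]
grip_width: 0.0125
[-3.06961347 -1.33418454  1.07442362] [-0.34223627  0.54678024 -0.00393552] [0.60037765 0.05477959 0.17662312]
```

View pics/s13z.png

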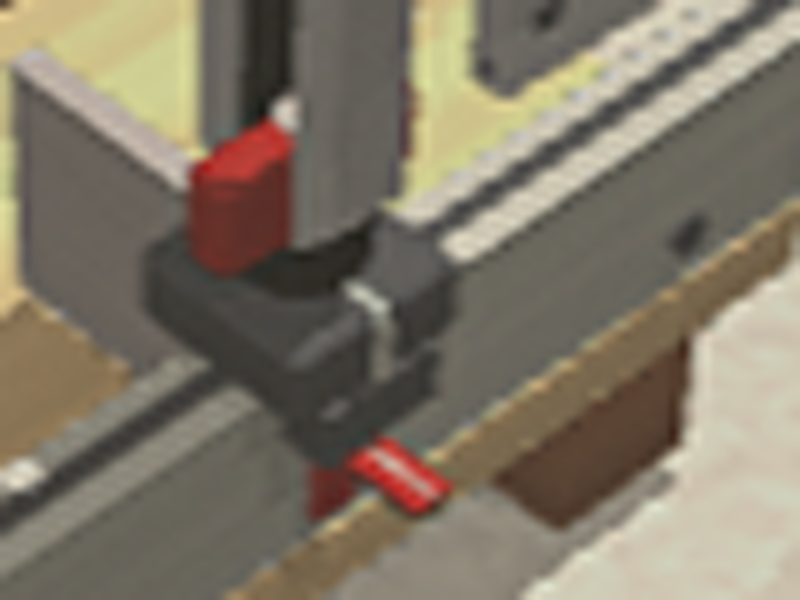

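```bash
python3 -m pendant '[[[0,0,0],[0,0,0],0.5],[[0,0,0],[0,0,0],0.5],[[0,0,0],[0,0,0],0.5],[[0,0,4],[0,0,0],0.5],[[0,0,9],[0,0,0],0.5],[[0,0,9],[0,0,0],0.8],[[0,0,9],[0,0,0],0.8],[[0,0,9],[0,0,0],0.8]]';  python3 - <<'E'
from h import *
import pickle
s=arm.observe();c=cap('wrist','w14.png'); pickle.dump((s,c),open('w14.pkl','wb'));
c=cap('scene','s14.png');pickle.dump(c,open('s14.pkl','wb'))
cv2.imwrite('pics/s14z.png',cv2.resize(c['frame'][205:265,310:390,::-1],None,fx=10,fy=10,interpolation=cv2.INTER_CUBIC))
E
```

```text
t: 21.4
position: [0.6002, 0.0544, 0.2656]
ee_rot: [-1.571, 0.002, -0.053]
wrist_force: [-0.2, -0.0, -0.8]
grip_width: 0.0727
```

View pics/w14.png

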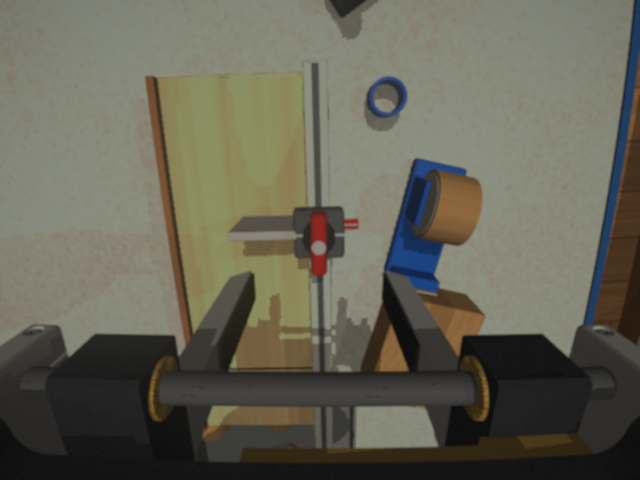

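View pics/s14.png

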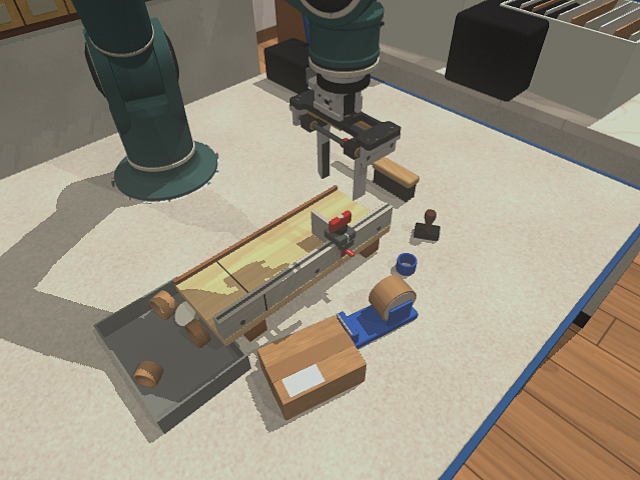

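View pics/s14z.png

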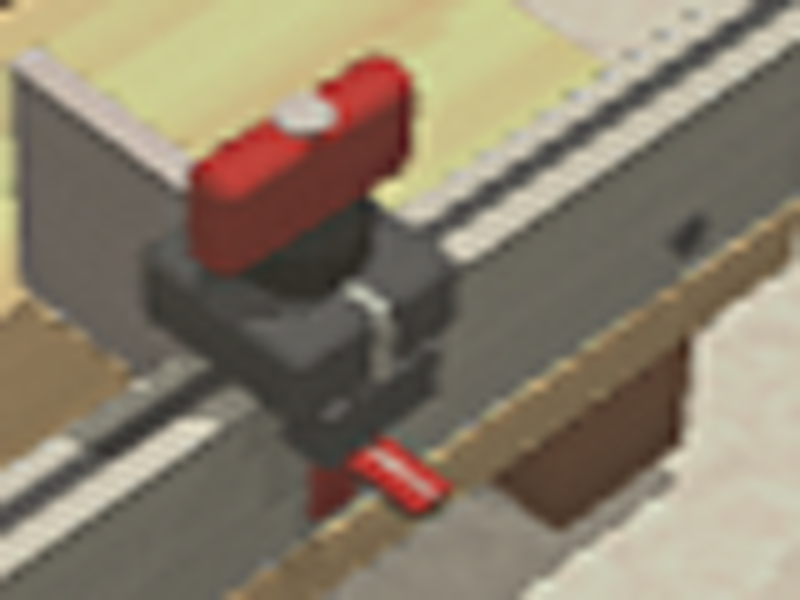

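Run:
```python
from h import *
import pickle
s,c=pickle.load(open('w14.pkl','rb')); T=wT(c,s)
g=c['frame'][190:290,270:370,::-1]; cv2.imwrite('pics/w14z.png',cv2.resize(g,None,fx=6,fy=6,interpolation=cv2.INTER_CUBIC))
O=np.array([.5241,-.0300]);a=-0.031
def B(p): d=np.array(p[:2])-O; return np.array([d[0]*np.cos(a)+d[1]*np.sin(a), -d[0]*np.sin(a)+d[1]*np.cos(a)])*1000
for n,z,uv in (('ptr',.139,(340,233)),('ptrL',.139,(297,233)),('mk',.1,(352,224.5)),('mk',.103,(352,224.5)),('k1',.172,(319,216)),('k2',.172,(319,272)),('kc',.172,(318.5,247))): print(n,B(onz(c,uv,z,T)))
c=cap('top','t15.png');P=cloud(c);f=c['frame']
z=P[240:340,452:508,2]; print('tray max z',np.sort(P[245:335,455:500,2].ravel())[-30::6])
```

```text
ptr [92.16949491 89.21615955]
ptrL [55.1284229 90.0212267]
mk [106.18652626  86.27857452]
mk [105.90049457  87.06966383]
k1 [ 74.53860754 112.38594511]
k2 [73.56891055 67.15278003]
kc [73.62860921 87.91410232]
tray max z [0.05594297 0.05625829 0.05717118 0.05922435 1.37805589]
```

View pics/w14z.png

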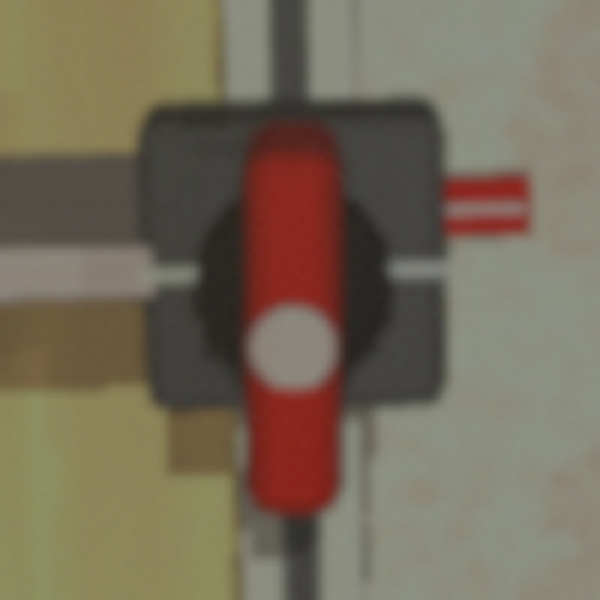

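View pics/t15.png

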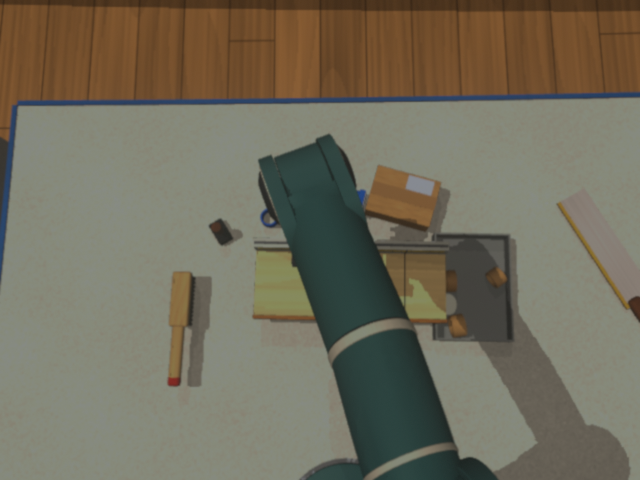

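Run:
```python
from h import *
O=np.array([.5241,-.0300]);a=-0.031
c=cap('top');P=cloud(c)
cv2.imwrite('pics/t16z.png',cv2.resize(c['frame'][230:345,425:520,::-1],None,fx=5,fy=5,interpolation=cv2.INTER_CUBIC))
d=cap('scene');Q=cloud(d);cv2.imwrite('pics/s16z.png',cv2.resize(d['frame'][270:430,90:250,::-1],None,fx=3.7,fy=3.7,interpolation=cv2.INTER_CUBIC))
def BB(p):
    e=p[...,:2]-O; return np.stack([e[...,0]*np.cos(a)+e[...,1]*np.sin(a),-e[...,0]*np.sin(a)+e[...,1]*np.cos(a),p[...,2]],-1)*1000
for f,X,(r0,r1,c0,c1) in ((c['frame'],P,(290,320,440,462)),(d['frame'],Q,(295,330,165,205))):
    h=cv2.cvtColor(f,cv2.COLOR_RGB2HSV); m=np.zeros(h.shape[:2],bool); m[r0:r1,c0:c1]=1
    m&=(h[...,1]<70)&(h[...,2]>95); b=BB(X)[m]; print(m.sum(),np.percentile(b,[5,50,95],axis=0).round())
h=BB(P); 
hs=cv2.cvtColor(c['frame'],cv2.COLOR_RGB2HSV); m=(hs[...,1]>120)&(hs[...,0]<20); m[:240]=0;m[340:]=0;m[:,:449]=0;m[:,515:]=0
n,l,st,ce=cv2.connectedComponentsWithStats(m.astype(np.uint8))
for i in range(1,n):
    if st[i,4]>20: print(st[i],np.percentile(h[l==i],[5,50,95],axis=0).round().tolist())
```

```text
173 [[ -60. -218.   21.]
 [ -42. -207.   29.]
 [ -23. -197.   37.]]
396 [[ -63. -220.   21.]
 [ -40. -203.   31.]
 [ -21. -191.   41.]]
[487 268  20  18 222] [[7.0, -325.0, 8.0], [20.0, -309.0, 42.0], [35.0, -296.0, 49.0]]
[449 272   7  19 128] [[-10.0, -214.0, 40.0], [7.0, -208.0, 51.0], [26.0, -201.0, 56.0]]
[449 315  17  22 296] [[-108.0, -233.0, 11.0], [-89.0, -217.0, 50.0], [-71.0, -206.0, 56.0]]
```

View pics/t16z.png

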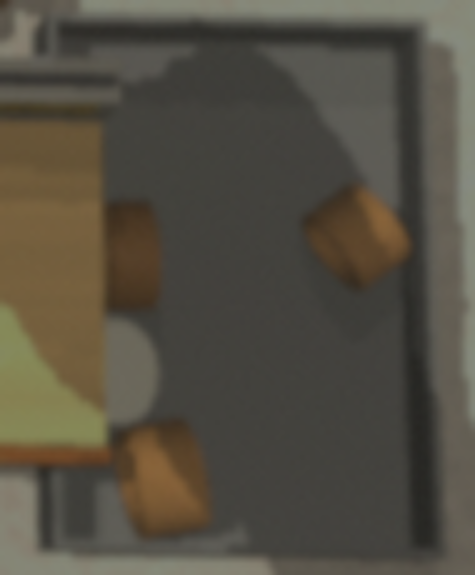

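View pics/s16z.png

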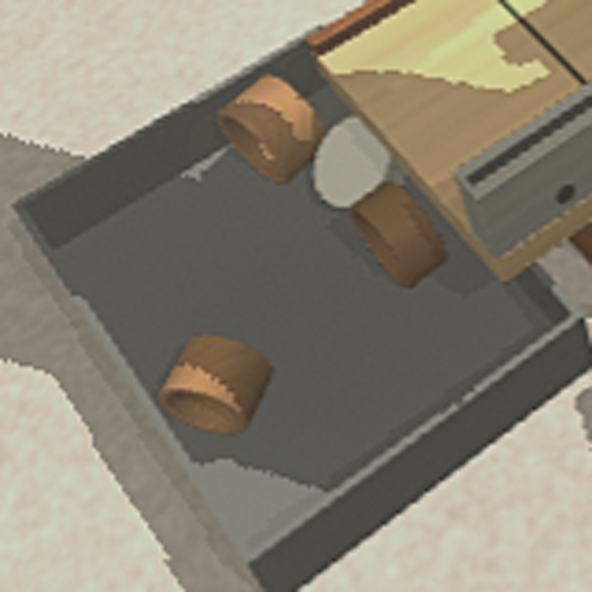

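Run:
```python
from h import *
print(arm.hand_in())
```

```text
the job is handed in; nothing more can be done
None
```

The job is done and was handed in at about 21.5 s of the 72 s allowed. `hand_in` reports no verdict.

**What I did:**
- I swept all four pieces of scrap off the open end into the tray with the brush and stood the brush on the counter.
- I slid the stop about 90 mm by its knob, turned the knob about 1.25 rad clockwise, then opened the gripper and lifted it clear.

**Last checks:**
- **Scrap:** both overhead views show all four pieces lying still in the tray. Their highest points are 56–59 mm above the counter, because the rings rest on their sides. I estimated that the piece origins lie well below the 54 mm limit, but did not measure them.
- **Stop:** the pointer and marker differ by about 0 to 2 mm. The scene camera gave about 0 to 1.5 mm. The first wrist-camera reading gave 2 to 3 mm, and a finer reading of the line brought that to about 1.5 mm. All are inside the 5 mm limit.
- **Knob:** the bar is along the fence within 1–2°, which I estimate as about 1.55–1.6 rad.
- **Brush:** it stands upright on the counter, off the board.
- **Other items:** by eye, the parcel, tape dispenser, date stamp and blue ring look unmoved. The tape dispenser was hidden by the arm in the last top view.

**One thing that went wrong:** my first grip on the knob caught its round hub, with the jaws stopping at 25.7 mm. I opened the jaws, raised them 5 mm and gripped the bar properly at 12.8 mm.

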